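Roll a pressing roller up its loading ramp and close the keeper

ROBOT

A 6-joint arm with a two-finger parallel gripper is mounted at the origin on a cart in front of the work surface, level with it; the furniture and walls round the work are solid. World frame = base frame: x ahead of the robot, y to its left, z up, the work surface at z = 0. Lengths are in m, angles in degrees, forces in N, time in s.
With the tool pointing down it reaches from about 0.3 to 0.775 m from the base axis. Payload 14.6 kg.
Tool frame: the origin (TCP) lies midway between the tips of the shut fingers; the grasp point (between the pads) lies 19 mm behind it; z points along the fingers, y is the line along which they close (so a half turn about z gives the same grasp; the last joint's range is limited). The gripper opens to 85 mm and grips with 20 to 120 N. Pads are 22 mm wide; open, the fingers measure 114 mm over their backs; the gripper's body (76 mm by 85 mm) begins 54 mm behind the grasp point. The pads swing forward as they close: fully open they stand 13 mm farther back than shut.
Start: joints at [-72.17, 17.183, 87.147, -0, 75.671, -3.816], TCP at [0.203, -0.511, 0.231] pointing down, gripper open.
Joint ranges: [-173.82, 173.82], [-45.26, 126.66], [13.44, 144.39], [-59.66, 239.66], [0, 175.72], [-146.38, 146.38]. Speed limits (degrees/s): [127.2, 127.2, 147.25, 180, 180, 180].

INTERFACE

Orientations are given as [roll, pitch, yaw] about the fixed x, y, z axes, in that order (R = Rz(yaw) Ry(pitch) Rx(roll)).
In Python, from rig import manip, imaging gives the robot as it stands.
- The arm moves only by the tool apply_moves, never from a script. Its argument "series" is text: rows parted by semicolons, each of 6 numbers parted by spaces: the shift along the tool's x, y, z normalised to -1 to 1, where 1 is 0.025 m, then the turn, a rotation vector about the tool's x, y, z normalised to -1 to 1, where 1 is 120 degrees. In form: tx ty tz wx wy wz; .... A call has 1 to 10 rows; each row shifts and turns the commanded pose from where the row before left it, along the tool's axes as they then stand; what a row does not reach is not made up. A row lasts 1/8 s, in which the tool goes at most 62.5 mm and 10.7 degrees, less where a joint would pass 70% of its speed; a pose out of reach is approached as far as the arm can. A call with a number of a shift or a turn outside -1 to 1 is refused whole. A call with a gripper value outside its range is refused whole. "grip" is the closure, from 0 (fully open) to 1 (shut), set as the call begins (left out, the last holds). The fingers move at their own pace and stop on an object; "squeeze" is the grip in N (left out, the last holds). Time passes only in rows, so rows that do not move let the fingers close. It gives the time, the measured TCP pose, the force, the opening and the grip force at its end, in the units of the state.
- manip.sense(): the state, without advancing time (a new reading comes with each control period).
- imaging.grab_frame(name): name is "scene" or "side" or "wrist"; returns a dict with "color" (420x560x3 uint8, red, green, blue), "z_map" (420x560 float32, m along the optical axis (not along the pixel's ray), 0 where there is no reading), "camera_matrix" (3x3 intrinsics, pixels), "cam_to_world" (4x4, takes a point from camera to world coordinates). Camera axes: x right, y down, z forward; pixel columns grow to the right and rows downward; lengths in m; the calibration is good to about 2 mm. A picture is of the moment at which its call begins.
- manip.finish_job(): hands the job in; it is judged then, once.
The state is a dict: "time": time; "qpos": joint angles; "qd": joint speeds; "effort": joint torques, N m; "tool_pos": TCP position; "ee_rot": TCP orientation; "contact_force": force on the tool from outside, world axes, zero at the start; "moment": the same for the moment, N m; "width": finger opening in m; "grip_force": force on a finger pad.
Only numpy, scipy, OpenCV 4.12 (cv2) and the standard library are available. Lean on these libraries where they do the work, as an engineer would, in place of code of your own. Each camera call takes 0.05 s, during which the arm holds its last target. There are 200 camera calls.

TASK

Push the steel roller with the fingertips steadily up the ramp, over the crest and into its seat against the stop, without letting it roll back down or run ahead. Then push the keeper arm across the lane behind it, as far as it goes. Only push: lift nothing, and leave the things standing around undisturbed.

Things in the scene. Friction and masses are not known exactly. Their poses are not given: they have to be found in the camera images.
- ramp: Wooden loading ramp, fixed to the table, 250 mm long, 128 wide. Origin on the table below its middle; x points uphill along the lane, y left when looking uphill, z up. Deck rises 8 degrees, from z = 0.016 at x = -0.125 to 0.0406 at the crest. Wooden cheeks at y = +-0.0505 to 0.0595 stand 13 mm above the deck along the lane; tops at z = 0.051 beside the seat.
- crest (a point): Middle of the ramp's crest (ramp x = 0.05, y = 0, z = 0.0406): beyond it a shallow seat, 3 mm lower, leans 3 degrees to the steel stop, an upright plate across the lane with its face at ramp x = 0.091, top at z = 0.069. A roller pushed over the crest settles there by itself. Axes as the ramp's.
- foot_rail: Steel rod 8 mm thick fixed across the lane at the low end of the ramp (axis at ramp x = -0.115, z = 0.021); the roller lies against it at the start and rolls back to it if let go on the slope. Origin at the middle of the rod.
- roller: Loose polished steel roller, 50 mm diameter, body 96 mm long, 16 mm journals sticking out 12 mm each end over the cheeks; 0.4 to 0.75 kg, low friction. Origin mid-axis; y along its axis, x and z turn as it rolls. Starts across the lane, axis at ramp x = -0.098, z = 0.045. On the slope it rolls back when not held; 2 to 12 N push it up and over the crest.
- seat (a point): Point on the ramp (ramp x = 0.066, y = 0, z = 0.0625) where the middle of the roller's axis is when it lies in the seat against the stop. Axes as the ramp's.
- keeper (a joint): Angle (rad) of the keeper, a steel arm 12 mm wide, 9 thick, 101 long, turning level on an upright hinge beside the lane. 0: open, pointing outward, 45 degrees off downhill; grows counterclockwise from above: 0.785 straight downhill, 2.356 (hard end) across the lane just behind the seated roller. Starts at 0 to 0.5. Light friction (0.6 N at the pin), stays where left.
- keeper_hinge (a point): Point on the keeper's hinge axis (ramp x = 0.032, y = 0.076, z = 0.0625, mid height of the arm). The steel hub is 18 mm thick; its wooden block reaches to ramp y = 0.088. Axes as the ramp's.
- keeper_pin (a point): Middle of the keeper's upright pin: 12 mm diameter, standing from the arm's top (z = 0.067) to z = 0.1005; 86 mm from the hinge axis. Site at z = 0.0835. Its x axis points from the hinge to the pin.
- tin_wax: Bystander: open round tin of wax, 62 mm across, 19 high. Origin at the middle of its underside.
- beeswax: Bystander: small rounded block of beeswax, 34 x 49 x 20 mm. Origin at the middle of its underside.
- peg_1: Bystander: turned wooden peg standing upright, 29 mm across, 75 high. Origin at the middle of its underside.
- cone_red: Bystander: thread cone lying on its side, 54 x 110 x 55 mm. Origin at the middle of its underside.
- cone_cream: Bystander: large thread cone lying on its side, 70 x 141 x 71 mm. Origin at the middle of its underside.
- thread_cone: Bystander: thread cone standing upright, 52 mm across, 95 high. Origin at the middle of its underside.

How it is judged (in metres and radians):
On the way, in this order (a step that is already met when the one before it is completed fails the run):
1. the roller is rolling on the deck about half-way up, keeper still open (x of roller in the frame of ramp between -0.04 and 0.02 m and contact force between roller and ramp above 0.3 N and value of joint keeper below 1 rad), for 0.05 s.
2. the roller lies in its seat against the stop, keeper still open (x of roller in the frame of seat between -0.005 and 0.005 m and z of roller in the frame of seat between -0.006 and 0.004 m and angle between the y axis of roller and the y axis of ramp, either way round below 0.08 rad and linear speed of roller below 0.02 m/s and value of joint keeper below 1 rad), for 0.2 s.
3. the keeper lies across the lane behind the roller (value of joint keeper above 2.25 rad), for 0.2 s.
At the end, for the whole second after the job is handed in: The roller rests in the seat, its axis within 5 mm of the seat point along the lane and square to the lane within 0.08 rad, and the keeper is closed (joint over 2.25 rad) (x of roller in the frame of seat between -0.005 and 0.005 m and z of roller in the frame of seat between -0.006 and 0.004 m and angle between the y axis of roller and the y axis of ramp, either way round below 0.08 rad and linear speed of roller below 0.02 m/s and value of joint keeper above 2.25 rad and contact force between roller and ramp above 1 N); the robot touches nothing.
It fails at once if the roller rolls back and hits the foot rail (over 8 N) (contact force between roller and foot_rail above 8 N).
It fails at once if the roller runs free or is flung (faster than 0.45 m/s) (linear speed of roller above 0.45 m/s).
It fails at once if the roller is lifted off the deck (about 10 mm clear) or falls off the ramp ((x of roller in the frame of ramp below -0.03 m and z of roller in the frame of ramp above 0.065 m) or z of roller in the frame of ramp above 0.078 m or z of roller in the frame of ramp below 0.035 m).
It fails at once if the roller is shoved or squeezed harder than 40 N (contact force between the fingers and roller above 40 N).
It fails at once if a bystander is moved more than 15 mm (distance of any of tin_wax, beeswax, peg_1, cone_red, cone_cream, thread_cone from where it was at the start of the episode above 0.015 m).
It also fails if it takes over 58 s, if anything falls off the work surface, if the arm or the gripper's body presses on something with over 40 N, if the wrist force passes 120 N, or if a joint passes its speed limit or range.

## Working session

There is one attempt and no reset: what is moved stays moved. The work goes in short steps, Python scripts to look and compute and a tool call to move; the robot and the scene stay as the last step left them, time stands still between calls to the robot, and variables do not carry over. Pictures are saved under pics/ and viewed, at most 10 in all, crops included, and the job is handed in when it is done.

Besides the shell and the picture viewer there is one more tool, called as a command line: name --argument value ..., lists and objects as JSON in quotes. apply_moves: Moves the arm, as the interface text tells. Scaled input: -1 to 1 covers 0.025 m each way for a shift and 120 degrees each way for a turn. Its arguments: {"type":"object","properties":{"series":{"type":"string"},"grip":{"type":"number"},"squeeze":{"type":"number"}},"required":["series"]}

```bash
mkdir -p pics; python3 - <<'E'
from rig import manip, imaging
import cv2, numpy as np
print(manip.sense())
a=[]
for n in ["scene","side"]:
    f=imaging.grab_frame(n); np.savez(f"pics/{n}0.npz",**f)
    cv2.imwrite(f"pics/{n}0.png",f["color"][:,:,::-1]); print(n,f["camera_matrix"],f["cam_to_world"])
E
```

```text
{'time': 0.0, 'qpos': array([-7.21701826e+01,  1.72166696e+01,  8.71807612e+01, -4.56403747e-04,
        7.56700389e+01, -3.81699516e+00]), 'qd': array([-0.04368237, -0.01758608, -0.00707852,  0.05423813, -0.10453303,
        0.02741849]), 'effort': array([ 3.36747653e-04, -5.43508279e+01, -3.61793697e+01, -1.20706172e-04,
        4.02285470e-03,  6.98046634e-06]), 'tool_pos': array([ 0.20279981, -0.51099276,  0.23070794]), 'ee_rot': array([-1.79932651e+02, -4.05035420e-03,  2.16469234e+01]), 'contact_force': array([0.89143464, 0.06129968, 0.03678241]), 'moment': array([-0.01851133,  0.00721742,  0.05563537]), 'grip_force': 0.0, 'width': 0.08554055597751209}
scene [[383.04503461   0.         281.44240615]
 [  0.         383.04503461 210.18867407]
 [  0.           0.           1.        ]] [[-8.70356759e-01 -2.59507435e-01  4.18491342e-01  1.45392200e-01]
 [-4.92421280e-01  4.59765058e-01 -7.39011079e-01  7.59300572e-01]
 [-6.28826249e-04 -8.49277330e-01 -5.27946609e-01  6.36339600e-01]
 [ 0.00000000e+00  0.00000000e+00  0.00000000e+00  1.00000000e+00]]
side [[387.86979486   0.         277.37030941]
 [  0.         387.86979486 218.72772474]
 [  0.           0.           1.        ]] [[ 0.99973851  0.01869993 -0.01316143  0.62240685]
 [ 0.01906624 -0.36389006  0.93124675 -0.87342173]
 [ 0.01262494 -0.93125417 -0.36415144  0.41752194]
 [ 0.          0.          0.          1.        ]]
```

View pics/scene0.png

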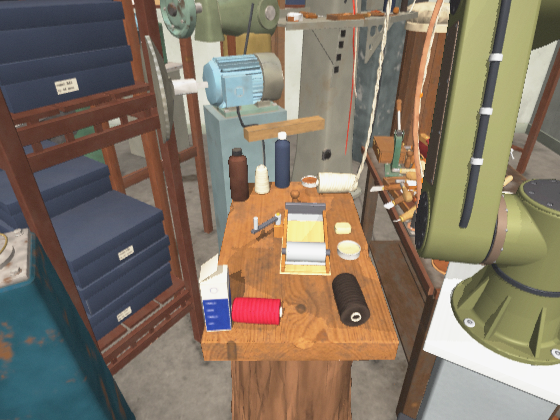

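View pics/side0.png

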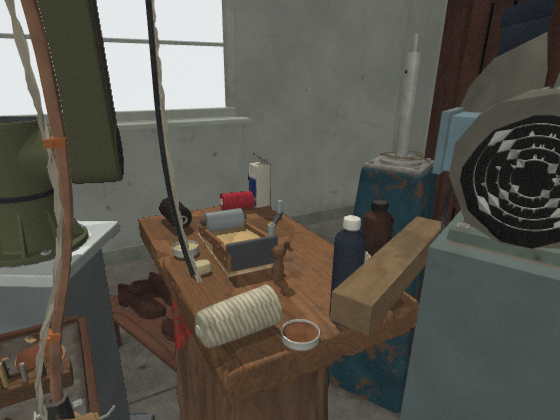

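```bash
cat > h.py <<'E'
import numpy as np
def cloud(f):
    K,T,z=f["camera_matrix"],f["cam_to_world"],f["z_map"]
    v,u=np.indices(z.shape)
    p=np.stack([(u-K[0,2])/K[0,0]*z,(v-K[1,2])/K[1,1]*z,z],-1)
    return p@T[:3,:3].T+T[:3,3]
E
python3 - <<'E'
import numpy as np,cv2
from h import *
f=np.load("pics/scene0.npz"); P=cloud(f)
im=f["color"][175:335,190:390,::-1]
cv2.imwrite("pics/crop0.png",cv2.resize(im,None,fx=4,fy=3.75,interpolation=cv2.INTER_CUBIC)[:600,:800])
for (u,v) in [(306,208),(287,208),(324,208),(306,240),(306,245),(306,250),(306,255),(306,260),(282,272),(330,272),(288,252),(325,252),(255,225),(265,228),(278,218),(300,225),(300,235),(340,228),(348,250),(270,240),(260,310),(350,300),(300,310)]:
    print(u,v,f["color"][v,u],P[v,u].round(4))
E
```

```text
306 208 [120 117 121] [ 0.55   -0.0998  0.0551]
287 208 [128 120 119] [ 0.5981 -0.0729  0.055 ]
324 208 [124 120 122] [ 0.5041 -0.1244  0.0558]
306 240 [247 236 155] [0.4966 0.0058 0.0272]
306 245 [235 236 235] [0.4654 0.0715 0.0652]
306 250 [247 247 247] [0.4591 0.084  0.0606]
306 255 [238 239 239] [0.4554 0.0907 0.0512]
306 260 [177 179 176] [0.4551 0.09   0.0352]
282 272 [243 223 156] [0.5023 0.1264 0.004 ]
330 272 [234 198 140] [0.4    0.0641 0.0005]
288 252 [246 246 246] [0.4957 0.1084 0.0569]
325 252 [216 218 217] [0.4165 0.0658 0.0584]
255 225 [226 227 226] [0.611  0.0764 0.0791]
265 228 [197 135  86] [ 0.645  -0.0249 -0.0025]
278 218 [204 205 204] [ 0.588  -0.0032  0.0631]
300 225 [247 243 165] [ 0.5381 -0.0395  0.0351]
300 235 [247 243 168] [ 0.5182 -0.001   0.0317]
340 228 [247 247 220] [ 0.4443 -0.1075  0.0159]
348 250 [245 238 185] [ 0.3898 -0.0307  0.0096]
270 240 [212 144  91] [ 0.6032  0.0164 -0.0046]
260 310 [247  65  98] [0.46   0.2934 0.0464]
350 300 [75 64 58] [0.3058 0.1877 0.0585]
300 310 [161 112  78] [ 4.076e-01  2.131e-01 -1.000e-04]
```

View pics/crop0.png

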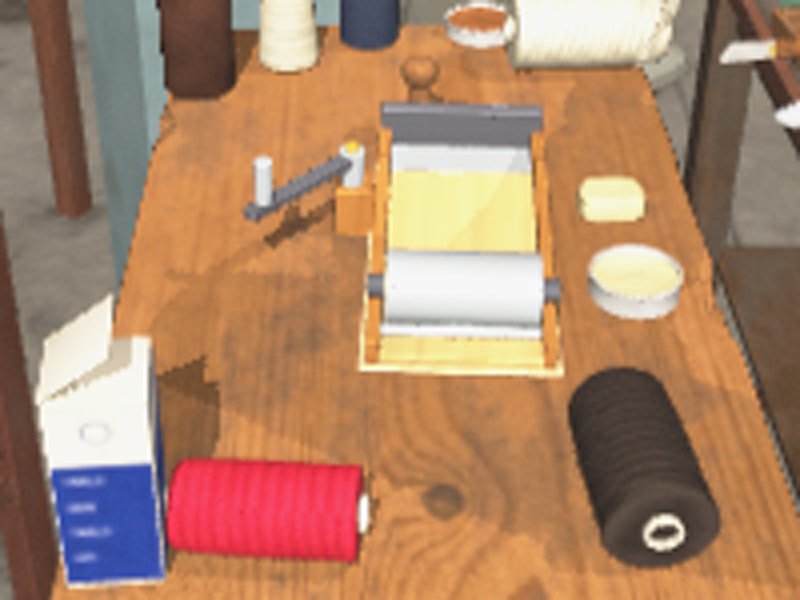

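```bash
cat >> h.py <<'E'
def fit(fs):
    from scipy.optimize import least_squares
    S=[];R=[];D=[]
    for f in fs:
        P=cloud(f).reshape(-1,3); C=f["color"].reshape(-1,3).astype(int)
        sat=C.max(1)-C.min(1)
        q=(P[:,:2]-[.5,0])@np.array([[.48,.877],[-.877,.48]])  # rough ramp axes
        S.append(P[(sat<25)&(abs(q[:,0]-.1)<.03)&(abs(q[:,1])<.05)&(P[:,2]>.045)&(P[:,2]<.066)])
        R.append(P[(sat<25)&(abs(q[:,0]+.08)<.05)&(abs(q[:,1])<.055)&(P[:,2]>.05)&(P[:,2]<.075)])
    return S,R
E
python3 - <<'E'
import numpy as np,cv2
from scipy.optimize import least_squares
from h import *
f=np.load("pics/scene0.npz"); S,R=fit([f]); S,R=S[0],R[0]
print(len(S),len(R))
def res(p):
    c,s=np.cos(p[2]),np.sin(p[2]); u=np.array([c,s]); 
    x=(S[:,:2]-p[:2])@u-.091
    xr=(R[:,:2]-p[:2])@u+.098
    return np.r_[x, np.hypot(xr,R[:,2]-.045-p[3])-.025]
r=least_squares(res,[.5,0,np.radians(-61.3),0],loss="soft_l1",f_scale=.001)
a=r.x[2];u=np.array([np.cos(a),np.sin(a)]);v=np.array([-u[1],u[0]])
print(r.x[:2],np.degrees(a),r.x[3],np.abs(r.fun).mean())
for n,Q in (("stop",S),("roller",R)):
    y=(Q[:,:2]-r.x[:2])@v; x=(Q[:,:2]-r.x[:2])@u; print(n,np.percentile(y,[0,2,50,98,100]).round(4),np.percentile(x,[2,50,98]).round(4))
P=cloud(f);q=np.stack([(P[...,:2]-r.x[:2])@u,(P[...,:2]-r.x[:2])@v],-1)
z=P[...,2]
m=(z>.068)&(z<.1)&(q[...,1]>.09)&(q[...,1]<.2)&(abs(q[...,0])<.15)
print("pin",np.median(q[m],0),m.sum())
m=(z>.055)&(z<.1)&(q[...,1]>.065)&(q[...,1]<.088)&(abs(q[...,0]-.03)<.03)
print("hub",np.median(q[m],0),q[m].mean(0),m.sum())
# wood cheeks tops: lateral extents at slope height
H=z-(.016+np.tan(np.radians(8))*(q[...,0]+.125))
m=(H>.008)&(H<.016)&(abs(q[...,0]+.03)<.06)&(abs(q[...,1])<.08)
print("cheek",np.histogram(q[m][:,1],np.arange(-.072,.073,.004)))
m=(z>.12)&(P[...,0]>0.1)&(P[...,0]<.8)&(P[...,1]<.3)&(P[...,1]>-.6)&(z<.6)
vv,uu=np.where(m); 
pts=P[m]; 
for x0 in np.arange(.1,.8,.1):
  for y0 in np.arange(-.6,.3,.1):
    k=(pts[:,0]>=x0)&(pts[:,0]<x0+.1)&(pts[:,1]>=y0)&(pts[:,1]<y0+.1)
    if k.sum()>3: print("obst",round(x0,1),round(y0,1),k.sum(),pts[k][:,2].min().round(2),pts[k][:,2].max().round(2))
E
```

```text
240 517
[-0.10170846 -0.33235005] -62.91545806800772 -0.002432971061230127 0.0015423631126529427
stop [0.6403 0.6429 0.6864 0.7384 0.7387] [0.0878 0.0913 0.1013]
roller [0.6313 0.6427 0.6888 0.7351 0.7376] [-0.1234 -0.1127 -0.09  ]
pin [nan nan] 0
hub [nan nan] [nan nan] 0
cheek (array([0, 0, 0, 0, 0, 0, 0, 0, 0, 0, 0, 0, 0, 0, 0, 0, 0, 0, 0, 0, 0, 0,
       0, 0, 0, 0, 0, 0, 0, 0, 0, 0, 0, 0, 0, 0]), array([-7.2000000e-02, -6.8000000e-02, -6.4000000e-02, -6.0000000e-02,
       -5.6000000e-02, -5.2000000e-02, -4.8000000e-02, -4.4000000e-02,
       -4.0000000e-02, -3.6000000e-02, -3.2000000e-02, -2.8000000e-02,
       -2.4000000e-02, -2.0000000e-02, -1.6000000e-02, -1.2000000e-02,
       -8.0000000e-03, -4.0000000e-03,  6.9388939e-17,  4.0000000e-03,
        8.0000000e-03,  1.2000000e-02,  1.6000000e-02,  2.0000000e-02,
        2.4000000e-02,  2.8000000e-02,  3.2000000e-02,  3.6000000e-02,
        4.0000000e-02,  4.4000000e-02,  4.8000000e-02,  5.2000000e-02,
        5.6000000e-02,  6.0000000e-02,  6.4000000e-02,  6.8000000e-02,
        7.2000000e-02]))
obst 0.1 -0.4 6 0.49 0.49
obst 0.1 -0.3 92 0.49 0.53
obst 0.1 -0.2 158 0.53 0.56
obst 0.1 -0.1 610 0.56 0.6
obst 0.1 -0.0 11165 0.16 0.6
obst 0.1 0.1 4573 0.16 0.38
obst 0.2 -0.1 929 0.23 0.6
obst 0.2 -0.0 4319 0.15 0.6
obst 0.2 0.1 379 0.16 0.36
obst 0.3 -0.5 1190 0.12 0.57
obst 0.4 -0.4 153 0.12 0.5
obst 0.4 -0.3 578 0.12 0.58
obst 0.5 0.2 17 0.13 0.13
obst 0.6 -0.6 6 0.16 0.19
obst 0.6 -0.5 107 0.15 0.57
obst 0.7 -0.6 10 0.18 0.18
obst 0.7 -0.5 339 0.15 0.2
obst 0.7 -0.4 266 0.14 0.19
obst 0.7 -0.3 290 0.12 0.19
obst 0.7 -0.2 119 0.12 0.17
  return _methods._mean(a, axis=axis, dtype=dtype,
  ret = um.true_divide(
<stdin>:21: RuntimeWarning: Mean of empty slice.
```

```bash
python3 - <<'E' 2>/dev/null
import numpy as np,cv2
from h import *
a=np.radians(-62.9);u=np.array([np.cos(a),np.sin(a)]);v=np.array([-u[1],u[0]])
o=np.array([-0.1017,-0.33235])+.689*v; print("o",o)
f=np.load("pics/scene0.npz");P=cloud(f);C=f["color"].astype(int);sat=C.max(2)-C.min(2)
q=np.stack([(P[...,:2]-o)@u,(P[...,:2]-o)@v],-1); z=P[...,2]+.0024
pc=lambda w:np.percentile(w,[0,2,50,98,100]).round(4) if len(w) else None
m=(sat<25)&(abs(q[...,0]-.094)<.012)&(abs(q[...,1])<.1)&(z>.05)&(z<.075); print("stop y",pc(q[m][:,1]))
m=(sat<25)&(C.min(2)>170)&(abs(q[...,0]+.1)<.03)&(abs(q[...,1])<.1)&(z>.05)&(z<.075); print("roller y",pc(q[m][:,1]))
H=z-(.016+np.tan(np.radians(8))*(q[...,0]+.125))
m=(H>.008)&(H<.016)&(sat>60)&(abs(q[...,0]+.03)<.06)&(abs(q[...,1])<.08); print("cheek",pc(q[m&(q[...,1]<0)][:,1]),pc(q[m&(q[...,1]>0)][:,1]))
m=(z>.070)&(z<.11)&(q[...,1]>.09)&(q[...,1]<.2)&(abs(q[...,0])<.15)&(sat<40);print("pin",np.median(q[m],0),m.sum())
m=(z>.055)&(z<.1)&(q[...,1]>.06)&(q[...,1]<.095)&(abs(q[...,0]-.03)<.03)&(sat<60);print("hub",np.median(q[m],0),m.sum())
for n in ("scene","side"):
    P=cloud(np.load(f"pics/{n}0.npz")); z=P[...,2]
    m=(z>.12)&(z<.6)&(P[...,0]>.2)&(P[...,0]<.65)&(P[...,1]<-.12)&(P[...,1]>-.7);p=P[m]
    k,c=np.unique((p/[.04,.04,.15]).astype(int),axis=0,return_counts=True)
    for a_,b in zip(k,c):
        if b>4:print(n,(a_*[.04,.04,.15]).round(2),b)
E
```

```text
o [ 0.51165662 -0.01847956]
stop y [-0.0573 -0.0548 -0.0027  0.0532  0.0554]
roller y [-0.0467 -0.0443 -0.0001  0.0462  0.0486]
cheek [-0.0585 -0.0584 -0.0542 -0.0497 -0.0494] [0.0514 0.0515 0.0556 0.0602 0.0604]
pin [-0.03815499  0.13002583] 46
hub [0.02115312 0.08286124] 57
scene [ 0.28 -0.4   0.  ] 29
scene [ 0.32 -0.44  0.3 ] 31
scene [ 0.32 -0.44  0.45] 117
scene [ 0.32 -0.4   0.  ] 26
scene [ 0.32 -0.4   0.15] 303
scene [ 0.32 -0.4   0.3 ] 333
scene [ 0.32 -0.4   0.45] 243
scene [ 0.36 -0.4   0.3 ] 67
scene [ 0.36 -0.4   0.45] 39
scene [ 0.4  -0.28  0.3 ] 15
scene [ 0.4  -0.24  0.15] 61
scene [ 0.4  -0.24  0.3 ] 169
scene [ 0.4  -0.24  0.45] 220
scene [ 0.44 -0.28  0.  ] 5
scene [ 0.44 -0.28  0.15] 49
scene [ 0.44 -0.28  0.3 ] 70
scene [ 0.44 -0.28  0.45] 14
scene [ 0.44 -0.24  0.  ] 30
scene [ 0.44 -0.24  0.15] 89
scene [ 0.44 -0.24  0.3 ] 8
scene [ 0.6  -0.44  0.45] 8
side [ 0.28 -0.4   0.  ] 77
side [ 0.32 -0.44  0.3 ] 739
side [ 0.32 -0.44  0.45] 224
side [ 0.32 -0.4   0.  ] 262
side [ 0.32 -0.4   0.15] 1970
side [ 0.32 -0.4   0.3 ] 1374
side [ 0.32 -0.4   0.45] 144
side [ 0.36 -0.4   0.15] 12
side [ 0.36 -0.4   0.3 ] 1280
side [ 0.36 -0.4   0.45] 365
side [ 0.4  -0.24  0.15] 66
side [ 0.4  -0.24  0.3 ] 379
side [ 0.4  -0.24  0.45] 121
side [ 0.44 -0.28  0.  ] 85
side [ 0.44 -0.28  0.15] 477
side [ 0.44 -0.28  0.3 ] 634
side [ 0.44 -0.28  0.45] 234
side [ 0.44 -0.24  0.  ] 55
side [ 0.44 -0.24  0.15] 310
side [ 0.44 -0.24  0.3 ] 103
```

apply_moves --series "0 -1 0 0 0 0;0 -1 0 0 0 0;0 -1 0 0 0 0;0 -1 0 0 0 0;0 -1 0 0 0 0;0 -1 0 0 0 0;0 -1 0 0 0 0;0 -1 0 0 0 0;0 -1 0 0 0 0" --grip 0.4

```text
time: 1.23
tool_pos: [0.1196, -0.3012, 0.2311]
ee_rot: [-180.0, -0.0, 21.7]
contact_force: [-0.1, -0.3, -0.4]
width: 0.051
grip_force: 0.0
```

apply_moves --series "0.91 -0.03 0 0 0 -0.0333;0.91 -0.03 0 0 0 -0.0333;0.91 -0.03 0 0 0 -0.0333;0.91 -0.03 0 0 0 -0.0333;0.91 -0.03 0 0 0 -0.0333;0.91 -0.03 0 0 0 -0.0333;0.91 -0.03 0 0 0 -0.0333;0.91 -0.03 0 0 0 -0.0333;0.91 -0.03 0 0 0 -0.0333;0.91 -0.03 0 0 0 -0.0333"

```text
time: 2.48
tool_pos: [0.2872, -0.1535, 0.2311]
ee_rot: [-180.0, -0.0, 61.7]
contact_force: [-0.1, -0.7, 0.8]
width: 0.0513
grip_force: 0.0
```

apply_moves --series "0.91 -0.03 0 0 0 -0.0333;0.91 -0.03 0 0 0 -0.0333;0.91 -0.03 0 0 0 -0.0333;0.91 -0.03 0 0 0 -0.0333;0.91 -0.03 0 0 0 -0.0333;0.91 -0.03 0 0 0 -0.0333;0.91 -0.03 0 0 0 -0.0333;0.91 -0.03 0 0 0 -0.0333;0.91 -0.03 0 0 0 -0.0333;0.91 -0.03 0 0 0 -0.0333"

```text
time: 3.72
tool_pos: [0.3197, 0.0671, 0.2311]
ee_rot: [-180.0, -0.0, 101.7]
contact_force: [-0.4, -0.4, 0.8]
width: 0.0514
grip_force: 0.0
```

```bash
cat >> h.py <<'E'
O=np.array([.5127,-.0180]);YAW=-62.9
_a=np.radians(YAW);U=np.array([np.cos(_a),np.sin(_a)]);V=np.array([-U[1],U[0]])
def st():
    from rig import manip
    s=manip.sense(); d=s["tool_pos"][:2]-O
    print(s["time"],"ramp x,y,z",(d@U).round(4),(d@V).round(4),s["tool_pos"][2].round(4),"yaw err",(s["ee_rot"][2]-YAW-180).round(2),s["ee_rot"].round(1),s["contact_force"].round(1),s["width"],s["qpos"].round(1)); return s
def go(s,x,y,z):
    R=__import__("scipy.spatial.transform",fromlist=["Rotation"]).Rotation.from_euler("xyz",s["ee_rot"],degrees=True)
    p=np.r_[O+x*U+y*V,z]; print("units",(R.inv().apply(p-s["tool_pos"])/.025).round(3))
E
python3 -c "
from h import *
s=st(); go(s,-.165,0,.12)"
```

```text
3.725 ramp x,y,z -0.1637 -0.133 0.2311 yaw err -15.4 [-180.    -0.   101.7] [-0.4 -0.4  0.8] 0.05135646694452922 [  5.4 -13.  118.5   0.   74.6  -6.3]
units [1.463 5.117 4.444]
```

apply_moves --series "0.244 0.853 0.444 0 0 0;0.244 0.853 0.444 0 0 0;0.244 0.853 0.444 0 0 0;0.244 0.853 0.444 0 0 0;0.244 0.853 0.444 0 0 0;0.244 0.853 0.444 0 0 0;0 0 0.444 0 0 -0.0321;0 0 0.444 0 0 -0.0321;0 0 0.444 0 0 -0.0321;0 0 0.444 0 0 -0.0321"

```text
time: 4.97
tool_pos: [0.4378, 0.1279, 0.1197]
ee_rot: [-180.0, -0.0, 117.1]
contact_force: [0.1, -0.1, -0.3]
width: 0.051
grip_force: 0.0
```

```bash
python3 - <<'E'
from h import *
import cv2
from rig import imaging
f=imaging.grab_frame("wrist"); np.savez("pics/w1.npz",**f); w=f["color"]
g=imaging.grab_frame("scene"); np.savez("pics/s1.npz",**g); c=cv2.resize(g["color"][170:290,220:380],(560,420))
cv2.imwrite("pics/w1.png",cv2.resize(np.vstack([w,c]),(500,600),interpolation=cv2.INTER_AREA)[:,:,::-1])
s=st(); go(s,-.160,0,.036)
# refine from the wrist depth: roller rows and cheeks
P=cloud(f);d=P[...,:2]-O;x=d@U;y=d@V;z=P[...,2]
C=f["color"].astype(int);sat=C.max(2)-C.min(2)
pc=lambda w:np.percentile(w,[0,2,50,98,100]).round(4) if len(w)else None
m=(z>.06)&(z<.08)&(sat<40)&(abs(x+.098)<.03)&(abs(y)<.07);print("roller top",pc(x[m]),pc(y[m]),pc(z[m]))
m=(abs(z)<.01)&(sat>40);print("table",pc(z[m]))
E
```

```text
5.075 ramp x,y,z -0.1641 -0.0007 0.1192 yaw err -0.07 [-179.9   -0.   117. ] [ 0.4 -0.5 -0.7] 0.0514654985999816 [ 11.7  13.1 108.7  -0.   58.4 -15.3]
units [-0.167  0.035  3.327]
roller top [-0.1187 -0.1165 -0.1025 -0.0813 -0.0774] [-0.0482 -0.0426 -0.0009  0.0412  0.0469] [0.06   0.0608 0.0692 0.0719 0.0731]
table [-0.0099 -0.0004  0.0014  0.0029  0.01  ]
```

View pics/w1.png

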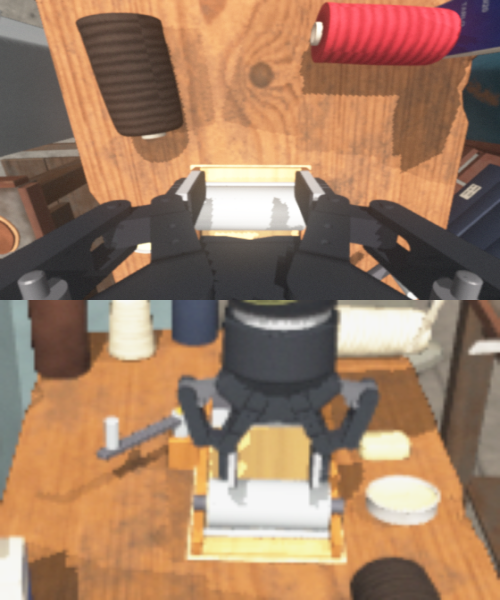

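```bash
python3 - <<'E'
from h import *
for n in("w1","s1"):
    f=np.load(f"pics/{n}.npz");T=f["cam_to_world"];print(n,"cam ramp",(T[:2,3]-O)@U,(T[:2,3]-O)@V,T[2,3])
    P=cloud(f);d=P[...,:2]-O;x=d@U;y=d@V;z=P[...,2]
    m=(z>.1)&(z<.16)&(abs(y)<.06)&(abs(x+.15)<.1)
    for lo in np.arange(.1,.16,.01):
        k=m&(z>=lo)&(z<lo+.01)
        if k.sum()>3: print(lo.round(2),k.sum(),"x",np.percentile(x[k],[2,50,98]).round(4),"y",np.percentile(y[k],[2,30,70,98]).round(4))
E
```

```text
w1 cam ramp -0.22888553766560582 -0.0003457877237176693 0.26374796207899004
0.12 189 x [-0.175  -0.1665 -0.1538] y [-0.0309 -0.0261  0.0251  0.0299]
0.13 710 x [-0.1751 -0.1708 -0.1537] y [-0.0383 -0.0262  0.0252  0.0374]
0.14 930 x [-0.1751 -0.1708 -0.1538] y [-0.0388 -0.0262  0.0253  0.0378]
0.15 1012 x [-0.1752 -0.171  -0.1537] y [-0.0379 -0.0262  0.0253  0.0371]
s1 cam ramp -0.8592881203462941 0.027113209935766047 0.6363395998830361
0.12 24 x [-0.1777 -0.1758 -0.1698] y [-0.0372 -0.0292  0.0304  0.0361]
0.13 44 x [-0.1782 -0.1749 -0.1703] y [-0.0397 -0.0314  0.0286  0.0373]
0.14 52 x [-0.179  -0.1743 -0.1666] y [-0.0395 -0.0305  0.0286  0.0374]
0.15 48 x [-0.1788 -0.1743 -0.1578] y [-0.0392 -0.0299  0.0287  0.0376]
```

apply_moves --series "-0.14 0.01 0.89 0 0 0;-0.14 0.01 0.89 0 0 0;-0.14 0.01 0.89 0 0 0;-0.14 0.01 0.89 0 0 0;0 0 0 0 0 0"

```text
time: 5.7
tool_pos: [0.4447, 0.1157, 0.0306]
ee_rot: [-179.9, -0.0, 116.9]
contact_force: [0.2, -0.2, -0.1]
width: 0.0515
grip_force: 0.0
```

apply_moves --series "-0.14 0 -0.01 0 0 0;-0.14 0 -0.01 0 0 0;-0.14 0 -0.02 0 0 0;-0.14 0 -0.02 0 0 0;-0.14 0 -0.02 0 0 0;-0.14 0 -0.02 0 0 0;-0.14 0 -0.02 0 0 0;-0.14 0 -0.02 0 0 0"

```text
time: 6.7
tool_pos: [0.458, 0.0908, 0.0348]
ee_rot: [-180.0, -0.0, 117.0]
contact_force: [-1.2, 1.9, 1.1]
width: 0.0513
grip_force: 1.1
```

```bash
python3 - <<'E'
from h import *
import cv2
from rig import imaging
g=imaging.grab_frame("scene");c=cv2.resize(g["color"][200:290,250:370],(600,450))
w=imaging.grab_frame("wrist")["color"]
cv2.imwrite("pics/s2.png",np.hstack([cv2.resize(c,(400,300)),cv2.resize(w,(400,300))])[:,:,::-1])
st()
E
```

```text
6.8 ramp x,y,z -0.1215 0.0009 0.0348 yaw err -0.14 [180.   0. 117.] [-0.3  0.1 -0.8] 0.05133302310958151 [  6.7  22.7 109.9  -0.   47.4 -20.3]
```

View pics/s2.png

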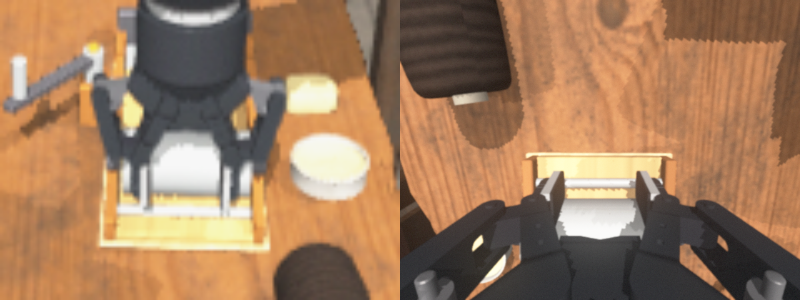

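apply_moves --series "-0.16 -0.005 -0.0225 0 0 0;-0.16 0 -0.0225 0 0 0;-0.16 -0.005 -0.0225 0 0 0;-0.16 0 -0.0225 0 0 0;-0.16 -0.005 -0.0225 0 0 0;-0.16 0 -0.0225 0 0 0;-0.16 -0.005 -0.0225 0 0 0;-0.16 0 -0.0225 0 0 0;-0.16 -0.005 -0.0225 0 0 0;-0.16 0 -0.0225 0 0 0"

```text
time: 8.05
tool_pos: [0.4756, 0.0548, 0.0404]
ee_rot: [180.0, 0.0, 117.0]
contact_force: [-0.3, 2.0, 1.5]
width: 0.0512
grip_force: 1.1
```

```bash
python3 - <<'E'
from h import *
st()
f=np.load("pics/s1.npz");P=cloud(f);d=P[...,:2]-O;x=d@U+.1641;y=d@V;z=P[...,2]-.1194
m=(z>.02)&(abs(x)<.08)&(abs(y)<.12)
for lo in np.arange(.03,.11,.01):
    k=m&(abs(z-lo-.005)<.005); print("above tip",lo.round(2),k.sum(),"x",np.percentile(x[k],[1,99]).round(3),"y",np.percentile(y[k],[1,99]).round(3))
g=np.load("pics/scene0.npz");P=cloud(g);d=P[...,:2]-O;x=d@U;y=d@V;z=P[...,2]
m=(abs(x-.03)<.03)&(y>.062)&(y<.09)&(z>.05)&(z<.2);print("hub top",np.sort(z[m])[-8:],m.sum())
E
```

```text
8.05 ramp x,y,z -0.0817 0.0002 0.0404 yaw err -0.13 [180.   0. 117.] [-0.3  2.   1.5] 0.05124838857170252 [  2.2  23.3 107.9   0.   48.8 -24.8]
above tip 0.03 48 x [-0.015  0.008] y [-0.04   0.039]
above tip 0.04 77 x [-0.016 -0.007] y [-0.053  0.053]
above tip 0.05 159 x [-0.016  0.008] y [-0.058  0.057]
above tip 0.06 114 x [-0.02   0.012] y [-0.06   0.059]
above tip 0.07 177 x [-0.021  0.01 ] y [-0.062  0.061]
above tip 0.08 163 x [-0.021 -0.006] y [-0.064  0.063]
above tip 0.09 248 x [-0.023 -0.004] y [-0.066  0.065]
above tip 0.1 315 x [-0.023  0.009] y [-0.066  0.066]
hub top [0.06812175 0.06820162 0.06823267 0.06838534 0.07002214 0.07016895
 0.07046135 0.07299024] 62
```

apply_moves --series "-0.16 0 -0.0225 0 0 0;-0.16 0 -0.0225 0 0 0;-0.16 0 -0.0225 0 0 0;-0.16 0 -0.0225 0 0 0;-0.16 0 -0.0225 0 0 0;-0.16 0 -0.0225 0 0 0;-0.16 0 -0.0225 0 0 0;-0.16 0 -0.0225 0 0 0;-0.16 0 -0.0225 0 0 0;-0.16 0 -0.0225 0 0 0"

```text
time: 9.3
tool_pos: [0.4938, 0.0191, 0.0461]
ee_rot: [-180.0, -0.0, 117.0]
contact_force: [-1.8, 2.3, 0.6]
width: 0.051
grip_force: 1.1
```

apply_moves --series "-0.16 0 -0.0225 0 0 0;-0.16 0 -0.0225 0 0 0;-0.16 0 -0.0225 0 0 0;-0.16 0 -0.0225 0 0 0;-0.16 0 -0.0225 0 0 0;-0.16 0 -0.0225 0 0 0;-0.16 0 -0.0225 0 0 0;-0.16 0 -0.0225 0 0 0;-0.16 0 -0.0225 0 0 0;-0.16 0 -0.0225 0 0 0"

```text
time: 10.55
tool_pos: [0.5119, -0.0165, 0.0517]
ee_rot: [-180.0, -0.0, 117.0]
contact_force: [-1.3, 1.9, 2.3]
width: 0.0511
grip_force: 1.1
```

```bash
python3 -c "
from h import *
st()"
```

```text
10.55 ramp x,y,z -0.0017 -0.0 0.0517 yaw err -0.13 [-180.   -0.  117.] [-1.3  1.9  2.3] 0.05105788620817785 [ -5.9  25.6 102.4   0.   52.1 -32.9]
```

apply_moves --series "-0.12 0 -0.017 0 0 0;-0.12 0 -0.017 0 0 0;-0.12 0 -0.017 0 0 0;-0.12 0 -0.017 0 0 0;-0.12 0 -0.01 0 0 0;-0.1 0 0 0 0 0;-0.1 0 0 0 0 0;-0.1 0 0 0 0 0;-0.1 0 0 0 0 0;0 0 0 0 0 0"

```text
time: 11.8
tool_pos: [0.5232, -0.0387, 0.0536]
ee_rot: [180.0, 0.0, 117.0]
contact_force: [0.2, -1.3, -0.5]
width: 0.0511
grip_force: 0.0
```

```bash
python3 - <<'E'
from h import *
import cv2
from rig import imaging
g=imaging.grab_frame("scene");c=g["color"][190:280,250:370]
w=imaging.grab_frame("wrist")["color"];d=imaging.grab_frame("side")["color"][180:290,170:317]
cv2.imwrite("pics/s3.png",np.hstack([cv2.resize(c,(400,300)),cv2.resize(d,(400,300),interpolation=cv2.INTER_CUBIC)])[:,:,::-1])
st()
E
```

```text
11.95 ramp x,y,z 0.023 -0.0001 0.0536 yaw err -0.12 [-180.    0.  117.] [ 0.2  0.2 -0. ] 0.05136601141886499 [ -8.2  26.7 100.3  -0.   53.  -35.2]
```

View pics/s3.png

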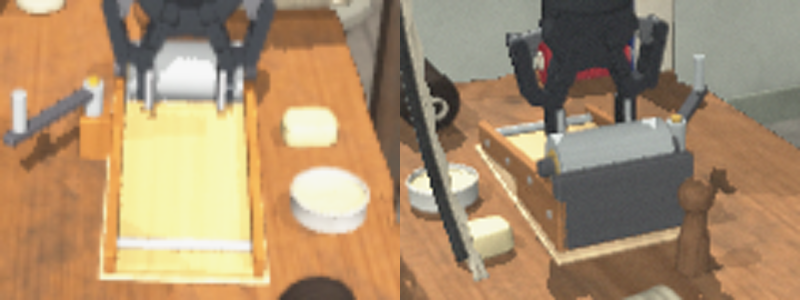

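apply_moves --series "0 0 0 0 0 0;0 0 0 0 0 0;0.4 0 0 0 0 0;0.8 0 -0.3 0 0 0;0.8 0 -0.8 0 0 0;0 0 -1 0 0 0;0 0 -1 0 0 0;0 0.5 0 0 0 0.088;0 0 0 0 0 0.088;0 0 0 0 0 0.088"

```text
time: 13.2
tool_pos: [0.511, 0.0129, 0.1316]
ee_rot: [180.0, -0.0, 85.0]
contact_force: [0.5, 0.2, 0.1]
width: 0.0511
grip_force: 0.0
```

apply_moves --series "0 0 0 0 0 0.088;0 0 0 0 0 0.088;0 0 0 0 0 0.088;0 0 0 0 0 0.088;0 0 0 0 0 0.088;0 0 0 0 0 0.088;0 0 0 0 0 0.088;0 0 0 0 0 0.088;0 0 0 0 0 0.088;0 0 0 0 0 0.088" --grip 1

```text
time: 14.45
tool_pos: [0.511, 0.0128, 0.1316]
ee_rot: [-180.0, -0.0, -20.6]
contact_force: [-0.1, -0.1, 0.2]
width: 0.0004
grip_force: 0.0
```

```bash
python3 - <<'E'
from h import *
import cv2
from rig import imaging
g=imaging.grab_frame("scene");np.savez("pics/s4.npz",**g)
s=st(); h=np.array([.032,.076])
P=cloud(g);d=P[...,:2]-O;x=d@U;y=d@V;z=P[...,2]+.0024
C=g["color"].astype(int);sat=C.max(2)-C.min(2)
m=(z>.07)&(z<.105)&(y>.09)&(y<.2)&(abs(x)<.15)&(sat<40)
# pin front face is nearer camera by ~r: add along view
p=np.array([np.median(x[m])+.004,np.median(y[m])]);e=p-h;print("pin",p,m.sum(),"r",np.hypot(*e),"phi",np.degrees(np.arctan2(e[1],e[0])))
m=(sat<40)&(abs(x-.06)<.03)&(abs(y)<.045)&(z>.06)&(z<.1);
from scipy.optimize import least_squares
X,Y,Z=x[m],y[m],z[m]
r=least_squares(lambda p:np.hypot(X-p[0]-p[1]*Y,Z-p[2])-.025,[.066,0,.0625],loss="soft_l1",f_scale=.001);print("roller x,yaw,z",r.x,m.sum())
go(s,-.0136,.149,.12)
E
```

```text
14.5 ramp x,y,z -0.0282 0.0125 0.1316 yaw err -138.26 [-180.    -0.   -21.2] [-0.7 -0.2  0. ] 1.2933872725938398e-05 [ -2.7  18.5  99.7   0.   61.8 108.5]
pin [-0.03501106  0.12990731] 48 r 0.0860027894200616 phi 141.18492283157488
roller x,yaw,z [0.06635664 0.00591023 0.06228307] 397
units [ 4.069 -3.685  0.464]
```

apply_moves --series "0.814 -0.737 0.093 0 0 0;0.814 -0.737 0.093 0 0 0;0.814 -0.737 0.093 0 0 0;0.814 -0.737 0.093 0 0 0;0.814 -0.737 0.093 0 0 0;0 0 0 0 0 0.081;0 0 0 0 0 0;0 0 0.88 0 0 0;0 0 0.88 0 0 0;0 0 0 0 0 0"

```text
time: 15.75
tool_pos: [0.6379, 0.0631, 0.0744]
ee_rot: [179.9, 0.1, -29.8]
contact_force: [-0.3, -0.6, 0.2]
width: 0.0001
grip_force: 0.0
```

```bash
cat >> h.py <<'E'
def kp():
    s=st(); e=np.array([(s["tool_pos"][:2]-O)@U,(s["tool_pos"][:2]-O)@V])-[.032,.076]
    a=np.degrees(np.arctan2(e[1],e[0]))%360; print("r",np.hypot(*e).round(4),"alpha",a.round(1),"yaw-ideal",(s["ee_rot"][2]-(a-152.9)).round(1))
E
python3 - <<'E'
from h import *
import cv2
from rig import imaging
g=imaging.grab_frame("scene");kp()
cv2.imwrite("pics/s5.png",cv2.resize(g["color"][170:290,220:380],(640,480),interpolation=cv2.INTER_CUBIC)[:,:,::-1])
E
```

```text
15.8 ramp x,y,z -0.0147 0.149 0.0758 yaw err -146.92 [180.    0.  -29.8] [0.7 0.3 0.5] 9.82222842317581e-05 [  2.4  37.6  79.    0.   63.5 122.2]
r 0.0867 alpha 122.6 yaw-ideal 0.5
```

View pics/s5.png

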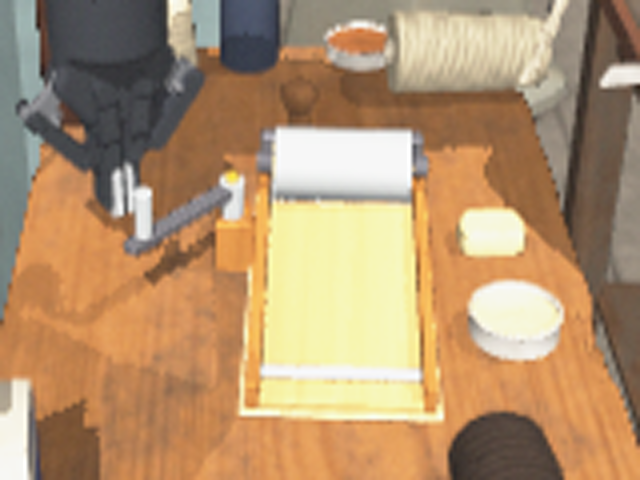

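apply_moves --series "-0.3 0.013 0 0 0 -0.0417;-0.3 0.013 0 0 0 -0.0417;-0.3 0.013 0 0 0 -0.0417;-0.3 0.013 0 0 0 -0.0417;-0.3 0.013 0 0 0 -0.0417;-0.3 0.013 0 0 0 -0.0417;-0.3 0.013 0 0 0 -0.0417;-0.3 0.013 0 0 0 -0.0417;-0.3 0.013 0 0 0 -0.0417;-0.3 0.013 0 0 0 -0.0417"

```text
time: 17.05
tool_pos: [0.5669, 0.0694, 0.0772]
ee_rot: [180.0, -0.1, 20.3]
contact_force: [1.0, 1.0, 0.3]
width: 0.0002
grip_force: 0.4
```

```bash
python3 -c "
from h import *
kp()"
```

```text
17.05 ramp x,y,z -0.0531 0.088 0.0772 yaw err -96.77 [ 1.80e+02 -1.00e-01  2.03e+01] [1.  1.  0.3] 0.00017646164701273163 [ 3.3 29.5 91.9  0.  58.4 73. ]
r 0.0859 alpha 172.0 yaw-ideal 1.3
```

apply_moves --series "-0.3 0.013 0.01 0 0 -0.0417;-0.3 0.013 0.01 0 0 -0.0417;-0.3 0.013 0 0 0 -0.0417;-0.3 0.013 0 0 0 -0.0417;-0.3 0.013 0 0 0 -0.0417;-0.3 0.013 0 0 0 -0.0417;-0.3 0.013 0 0 0 -0.0417;-0.3 0.013 0 0 0 -0.0417;-0.3 0.013 0 0 0 -0.0417;-0.3 0.013 0 0 0 -0.0417"

```text
time: 18.3
tool_pos: [0.5155, 0.0177, 0.0765]
ee_rot: [179.9, -0.0, 70.4]
contact_force: [-0.7, 1.4, 1.0]
width: -0.0002
grip_force: 0.4
```

```bash
python3 -c "
from h import *
kp()"
```

```text
18.3 ramp x,y,z -0.0305 0.0188 0.0765 yaw err -46.73 [179.9  -0.   70.4] [-0.7  1.4  1. ] -0.0002016368129137984 [ -2.1  23.6 101.2   0.   55.1  17.5]
r 0.0848 alpha 222.5 yaw-ideal 0.8
```

apply_moves --series "-0.3 0.01 0 0 0 -0.0417;-0.3 0.01 0 0 0 -0.0417;-0.3 0.01 0 0 0 -0.0417;-0.3 0.01 0 0 0 -0.0417;-0.3 0.01 0 0 0 -0.0417;-0.3 0.01 0 0 0 -0.0417;-0.06 0 0 0 0 -0.0083;-0.06 0 0 0 0 -0.0083"

```text
time: 19.3
tool_pos: [0.5117, -0.0295, 0.0757]
ee_rot: [179.9, 0.0, 102.1]
contact_force: [-0.4, 1.2, 1.0]
width: -0.0
grip_force: 0.3
```

apply_moves --series "-0.06 0 0 0 0 0;-0.06 0 0 0 0 0;-0.06 0 0 0 0 0;-0.04 0 0 0 0 0"

```text
time: 19.8
tool_pos: [0.5126, -0.035, 0.075]
ee_rot: [-180.0, -0.0, 102.1]
contact_force: [-0.1, 0.2, 0.1]
width: -0.0003
grip_force: 0.4
```

```bash
python3 -c "
from h import *
kp()"
```

```text
19.8 ramp x,y,z 0.0151 -0.0078 0.075 yaw err -15.04 [-180.    -0.   102.1] [-0.1  0.2  0.1] -0.0002983905082587298 [ -8.   23.5 101.5   0.   55.  -20.1]
r 0.0855 alpha 258.6 yaw-ideal -3.6
```

apply_moves --series "-0.04 0 0 0 0 0;-0.04 0 0 0 0 0;0 0 0 0 0 0"

```text
time: 20.18
tool_pos: [0.513, -0.0369, 0.075]
ee_rot: [-180.0, -0.0, 102.1]
contact_force: [1.0, 0.9, 0.0]
width: 0.0002
grip_force: 0.3
```

```bash
python3 - <<'E'
from h import *
import cv2
from rig import imaging
g=imaging.grab_frame("scene");kp();d=imaging.grab_frame("side")["color"][180:290,170:317]
cv2.imwrite("pics/s6.png",np.hstack([cv2.resize(g["color"][190:280,250:370],(400,300)),cv2.resize(d,(400,300))])[:,:,::-1])
E
```

```text
20.225 ramp x,y,z 0.017 -0.0084 0.075 yaw err -15.04 [-180.    -0.   102.1] [ 0.3  0.5 -0.4] 0.00012273539084169387 [ -8.2  23.6 101.4   0.   55.  -20.3]
r 0.0857 alpha 259.9 yaw-ideal -4.9
```

View pics/s6.png

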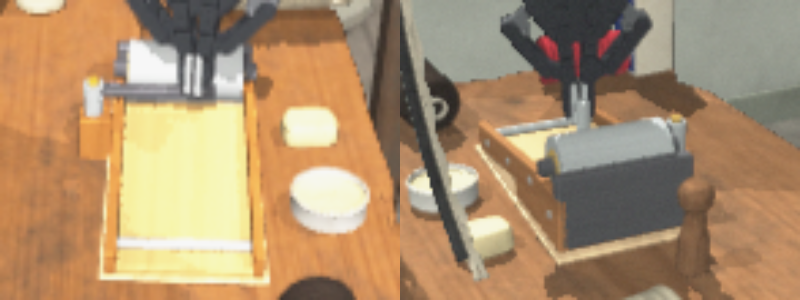

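The keeper arm (100–240, 90 in the left picture) lies nearly across behind the roller. I'll press on until it meets the end stop.

apply_moves --series "-0.04 0 0 0 0 0;-0.04 0 0 0 0 0;0 0 0 0 0 0"

```text
time: 20.65
tool_pos: [0.5131, -0.0374, 0.0749]
ee_rot: [-180.0, -0.1, 102.1]
contact_force: [-1.0, 14.7, 2.8]
width: -0.0003
grip_force: 7.5
```

apply_moves --series "-0.04 0 0 0 0 0;-0.04 0 0 0 0 0;0 0 0 0 0 0"

```text
time: 21.02
tool_pos: [0.5131, -0.0378, 0.0748]
ee_rot: [-179.9, -0.3, 102.1]
contact_force: [-3.6, 28.8, 5.7]
width: -0.0001
grip_force: 14.7
```

Hard end reached. Back off and lift clear.

apply_moves --series "0.1 0 0 0 0 0;0.2 0 0 0 0 0;0.6 0 0 0 0 0;0.8 0 0 0 0 0;0.5 0 -0.8 0 0 0;0 0 -1 0 0 0;0 0 -1 0 0 0;0 0 0 0 0 0"

```text
time: 22.02
tool_pos: [0.5029, 0.0134, 0.1465]
ee_rot: [179.8, 0.0, 102.1]
contact_force: [-0.4, -0.4, 0.0]
width: -0.0001
grip_force: 0.0
```

```bash
python3 - <<'E'
from h import *
from rig import imaging
from scipy.optimize import least_squares
g=imaging.grab_frame("scene"); st()
P=cloud(g);d=P[...,:2]-O;x=d@U;y=d@V;z=P[...,2]+.0024
C=g["color"].astype(int);sat=C.max(2)-C.min(2)
m=(sat<40)&(abs(x-.06)<.03)&(abs(y)<.045)&(z>.074)&(z<.09)&~((abs(y+.01)<.012)&(x<.045))
X,Y,Z=x[m],y[m],z[m]
r=least_squares(lambda p:np.hypot(X-p[0]-p[1]*Y,Z-p[2])-.025,[.066,0,.0625],loss="soft_l1",f_scale=.001);print("roller x,yaw,z",r.x,m.sum())
m=(sat<40)&(z>.076)&(z<.105)&(abs(y)<.04)&(x>-.03)&(x<.037);e=np.array([np.median(x[m])+.005,np.median(y[m])]);print("pin",e,m.sum(),"theta",(np.arctan2(e[1]-.076,e[0]-.032)%(2*np.pi))-np.radians(135))
E
```

```text
22.075 ramp x,y,z -0.0326 0.005 0.1452 yaw err -15.02 [179.9   0.  102.1] [ 0.7  0.2 -0.4] 0.00020992769976021952 [ -2.7  16.4 100.4  -0.   63.2 -14.7]
roller x,yaw,z [0.06560697 0.00230584 0.06209188] 251
pin [ 0.03362673 -0.01028769] 45 theta 2.3750446004068175
```

```bash
python3 -c "
from rig import manip
print(manip.finish_job())"
```

```text
the job is handed in; nothing more can be done
None
```

The job is handed in with the verdict not yet shown: the last camera check had the roller seated within 1 mm along the lane, the keeper at its hard end (about 2.36 rad), the arm clear, and no bystander touched on the way, at 22 s.

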